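# Fit the filter cell on the dust-extraction inlet and hold it home

### The arm

A 7-joint arm with a two-finger parallel gripper is mounted at the origin on the work surface. World frame = base frame: x ahead of the robot, y to its left, z up, the work surface at z = 0. Lengths are in m, angles in degrees, forces in N, time in s.
With the tool pointing down it reaches from about 0.425 to 0.875 m from the base axis. Payload 8.4 kg.
Tool frame: the origin (TCP) lies between the finger pads; the fingertips stand robot.nose_length ahead of it and the grasp point (between the pads) lies 6 mm ahead of it (robot.nose_length is the distance from the TCP to the fingertips, in m); z points along the fingers, y is the direction in which the jaws open and shut (so a half turn about z gives the same grasp; the last joint's range is limited). The gripper opens to 87 mm and grips with 3 to 60 N. Pads are 19 mm wide; open, the fingers measure 117 mm over their backs; the gripper's body (75 mm by 190 mm) begins 51 mm behind the grasp point.
Start: joints at [-72.72, 19.091, 2.286, 83.961, -0.768, 76.965, -3.352], TCP at [0.254, 0.598, 0.248] pointing down, gripper open.
Joint ranges: [-147.57, 147.57], [-21.85, 119.76], [-74.77, 79.35], [14.55, 137.4], [-85.83, 265.84], [4.83, 119.75], [-152.11, 152.11]. Speed limits (degrees/s): [127.2, 127.2, 159.86, 159.86, 180, 180, 180].

### API

Orientations are given as [roll, pitch, yaw] about the fixed x, y, z axes, in that order (R = Rz(yaw) Ry(pitch) Rx(roll)).
In Python, from workcell import readout, imaging, workorder, robot gives the robot as it stands.
- The arm moves only by the tool jog_arm, never from a script. Its arguments are lists of equal length, an entry for each row: "travel": the shift along the tool's x, y, z each as a share of 0.03 m, from -1 to 1, a list of three; "turn": the turn, a rotation vector about the tool's x, y, z each as a share of 6 degrees, from -1 to 1, a list of three. A call has 1 to 20 rows; each row shifts and turns the commanded pose from where the row before left it, along the tool's axes as they then stand; what a row does not reach is not made up. A row lasts 1/12 s, in which the tool goes at most 41.7 mm and 7.16 degrees, less where a joint would pass 70% of its speed; a pose out of reach is approached as far as the arm can. A call with a number of a shift or a turn outside -1 to 1 is refused whole. A call with a gripper value outside its range is refused whole. "fingers" is the opening, from -1 (shut) to 1 (fully open), set as the call begins (left out, the last holds). The fingers move at their own pace and stop on an object; "newtons" is the grip in N (left out, the last holds). Time passes only in rows, so rows that do not move let the fingers close. It gives the time, the measured TCP pose, the force and the opening at its end, in the units of the state.
- readout.read_state(): the state, without advancing time (a new reading comes with each control period).
- imaging.snapshot(name): name is "side" or "top"; returns the picture (400x640x3 uint8, red, green, blue); there is no depth.
- imaging.camera_params(name): a dict with "intrinsics" (3x3 intrinsics, pixels), "k1" (the pictures are not rectified: a ray, as slopes to the right and down, at radius r is drawn at 1 + k1 r^2 times it, then the intrinsics apply), "world_to_cam" (4x4, takes a point from world to camera coordinates). Camera axes: x right, y down, z forward; pixel columns grow to the right and rows downward; lengths in m; the calibration is good to about 2 mm. A picture is of the moment at which its call begins. camera_params takes no time and is no camera call.
- workorder.close_job(): hands the job in, once; it reports no verdict.
The state is a dict: "time_s": time; "joints": joint angles; "dq": joint speeds; "effort": joint torques, N m; "ee_pos": TCP position; "tcp_rot": TCP orientation; "ft_force": force on the tool from outside, world axes, zero at the start; "wrist_torque": the same for the moment, N m; "finger_gap": finger opening in m.
Only numpy, scipy, OpenCV 4.12 (cv2) and the standard library are available. Lean on these libraries where they do the work, as an engineer would, in place of code of your own. Each camera call takes 0.05 s, during which the arm holds its last target.

### The job

Pick up the knurled filter cell (the closed-topped collar, not the plain flat ring) from the bench and set it upright over the spigot on top of the dust-extraction box. Pressing lightly, turn it until the grooves hidden inside it drop over the spigot's pins, then push it fully home against its sprung seal and finish while still gripping it and holding it there: the spring lifts it again if you let go. Leave the other things on the bench where they are.

Things in the scene. Friction and masses are not known exactly. Their poses are not given: they have to be found in the camera images.
- collar_center (a point): Centre (on the axis, 18 mm above its underside) of the loose knurled filter cell: an upright aluminium cylinder, 56 mm in diameter, 36 mm high, about 0.12 kg, closed on top by a disc with wire gauze, open below; z is its axis, up. It may be gripped anywhere round its knurled side.
- collar_mouth (a point): Centre of the filter cell's open underside. Its 38 mm bore (a loose fit on the 35 mm spigot) is 32 mm deep and has three straight grooves, 120 degrees apart, 10 mm wide, running up 22 mm from the underside. They cannot be seen from outside and nothing marks where they are.
- seat (a point): Centre of the top face of the round aluminium flange (68 mm diameter) on the fixed box, 75 mm above the bench, z up. The steel spigot rises 30 mm from here: 35 mm in diameter, tapered to 25 mm over its last 8 mm. Fully home, the cell's underside lies on the flange and its centre is 18 mm above this point.
- spigot_pins (a point): Point on the spigot's axis, 15 mm above the seat, level with its three sideways pins: 6 mm thick, 120 degrees apart, ends at radius 23 mm, at another turn every time, not tied to the box's axes. Unmatched, the cell rests on them, underside 18 mm above the seat; within about 0.09 rad of a match (one in every 120 degrees of turn) it goes down over them.
- inlet_top (a point): Centre of the top of the fixed grey steel extraction box, 65 mm above the bench: 190 mm along its x, 140 mm along its y. A 48 mm duct stub, 30 mm long, sticks out of its +x end.
- seal (a joint): Travel in m of the black rubber seal ring round the spigot's foot: 0 = up (its top 8 mm above the seat), 0.008 = pressed flush with the flange by the cell. Its spring pushes up with 4 N at 0 and 7.2 N at 0.008, so the cell drops freely for 10 mm below the pin tops and must be pushed the last 8 mm.
- spacer_center (a point): Bystander: centre of a loose plain smooth aluminium ring lying flat, 70 mm diameter, 48 mm hole, 14 mm high. It and the filter cell may have changed places.
- glue_center (a point): Bystander: centre of a loose standing pale plastic bottle, 60 mm diameter, 150 mm high.
- offcut_center (a point): Bystander: centre of a loose wood offcut, 90 x 50 x 35 mm high.
Not all that is in view belongs to the job. There is more than one size of the part that bears collar_center; the job needs the smaller.

How it is judged:
By the outcome, as a careful person would: the job done as asked, in the order asked, and still so for the second after the job is handed in, while the arm keeps its last pose, push and grip.
It also fails if it takes over 51 s, if anything falls off the work surface, if the arm or the gripper's body presses on something with over 40 N, if the wrist force passes 120 N, or if a joint passes its speed limit or range.

## Working session

There is one attempt and no reset: what is moved stays moved. The work goes in short steps, Python scripts to look and compute and a tool call to move; the robot and the scene stay as the last step left them, time stands still between calls to the robot, and variables do not carry over. Pictures are saved under pics/ and viewed, and the job is handed in when it is done.

Besides the shell and the picture viewer there is one more tool, called as name(argument=value, ...) on one line, values as JSON. jog_arm: Moves the arm, as the interface text tells. Shift numbers are shares of 0.03 m and turn numbers shares of 6 degrees, none past 1 either way. Its arguments: {"type":"object","properties":{"travel":{"type":"array"},"turn":{"type":"array"},"fingers":{"type":"number"},"newtons":{"type":"number"}},"required":["travel","turn"]}

```bash
mkdir -p pics; ls; python3 - <<'E'
from workcell import readout, imaging, robot
import cv2
s=readout.read_state(); print(s); print(robot.nose_length)
for n in("side","top"):
    cv2.imwrite(f"pics/{n}0.png",imaging.snapshot(n)[:,:,::-1]); print(n,imaging.camera_params(n))
E
```

```text
pics
{'time_s': 0.0, 'joints': array([-72.72114916,  19.13150481,   2.28450657,  84.01085961,
        -0.76818049,  76.96696432,  -3.35395941]), 'dq': array([ 0.04402876, -0.06183208, -0.0955992 , -0.0957818 ,  0.04283452,
       -0.01351478,  0.13607789]), 'effort': array([-2.58257760e-04, -6.56340194e+01,  1.33480232e+00, -4.03800702e+01,
       -5.96900750e-02,  4.46951576e-02,  1.41696373e-04]), 'ee_pos': array([0.25343593, 0.59808191, 0.2466638 ]), 'tcp_rot': array([-1.79906100e+02,  5.93932107e-03,  1.57034268e+02]), 'ft_force': array([ 0.16650568, -0.298895  ,  0.69996669]), 'wrist_torque': array([-0.02221956, -0.05060368, -0.01453239]), 'finger_gap': 0.08700681082603871}
0.025
side {'intrinsics': array([[451.01810883,   0.        , 321.3795592 ],
       [  0.        , 451.01810883, 207.66155304],
       [  0.        ,   0.        ,   1.        ]]), 'k1': -0.009868592212348325, 'world_to_cam': array([[ 0.98478489, -0.1730464 , -0.01592669, -0.61381935],
       [-0.09976523, -0.48794051, -0.86715683,  0.1363528 ],
       [ 0.14228709,  0.85555187, -0.49778045,  1.03682346],
       [ 0.        ,  0.        ,  0.        ,  1.        ]])}
top {'intrinsics': array([[377.26493522,   0.        , 318.64082776],
       [  0.        , 377.26493522, 202.03135635],
       [  0.        ,   0.        ,   1.        ]]), 'k1': -0.08020226142661648, 'world_to_cam': array([[-8.69809404e-03, -9.99919638e-01,  9.22288939e-03,
        -4.15146605e-04],
       [-9.98449537e-01,  8.17744890e-03, -5.50604270e-02,
         6.19474995e-01],
       [ 5.49805825e-02, -9.68751042e-03, -9.98440428e-01,
         9.74603898e-01],
       [ 0.00000000e+00,  0.00000000e+00,  0.00000000e+00,
         1.00000000e+00]])}
```

View pics/top0.png

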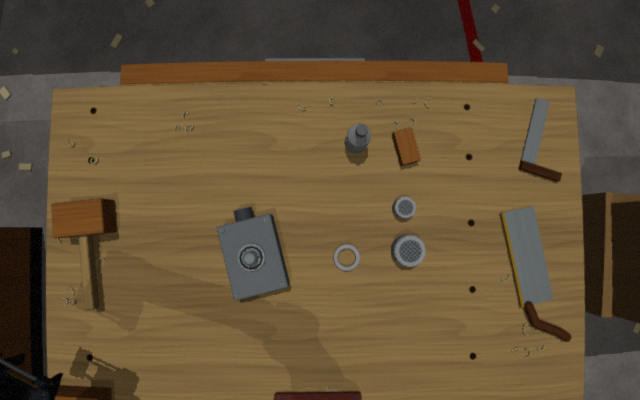

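View pics/side0.png

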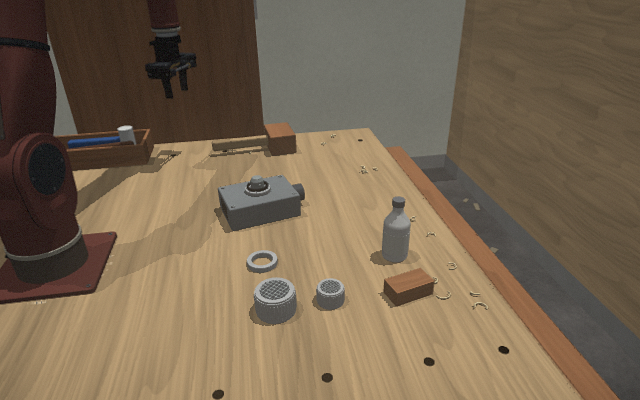

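```bash
cat > h.py <<'E'
import numpy as np, cv2
from workcell import imaging, readout
def proj(n,P):
    c=imaging.camera_params(n);P=np.atleast_2d(P);q=P@c['world_to_cam'][:3,:3].T+c['world_to_cam'][:3,3]
    s=q[:,:2]/q[:,2:]; r2=(s**2).sum(1,keepdims=True); s=s*(1+c['k1']*r2)
    return s@c['intrinsics'][:2,:2].T+c['intrinsics'][:2,2]
def unproj(n,uv,z):
    c=imaging.camera_params(n);K=c['intrinsics'];d=(np.array(uv,float)-K[:2,2])/K[0,0];s=d.copy()
    for _ in range(20): s=d/(1+c['k1']*(s@s))
    R=c['world_to_cam'][:3,:3];t=c['world_to_cam'][:3,3]
    o=-R.T@t; v=R.T@np.array([s[0],s[1],1]); return o+v*(z-o[2])/v[2]
def circ(c,r,n=72):
    a=np.linspace(0,2*np.pi,n,endpoint=False); return np.c_[c[0]+r*np.cos(a),c[1]+r*np.sin(a),np.full(n,c[2])]
def crop(im,n,x,y,w,h,k,curves=()):
    o=cv2.resize(im[y:y+h,x:x+w],None,fx=k,fy=k,interpolation=cv2.INTER_CUBIC)
    for P,col in curves:
        q=((proj(n,P)-[x,y]+.5)*k-.5).round().astype(int)
        for a in q: cv2.circle(o,tuple(map(int,a)),1,col,-1)
    return o
E
python3 - <<'E'
from h import *
top=cv2.imread('pics/top0.png');side=cv2.imread('pics/side0.png')
print(unproj('top',(404.5,207),.036),unproj('side',(330.5,287),.036))
print(unproj('top',(409,249),.036),unproj('top',(251,257.5),.105),unproj('side',(257.5,181),.105), unproj('top',(251,258),.075))
a=crop(top,'top',380,190,50,80,7);b=crop(side,'side',245,270,110,60,4)
cv2.imwrite('pics/c1.png',a);cv2.imwrite('pics/c2.png',b)
cv2.imwrite('pics/c3.png',crop(top,'top',215,205,76,100,6)); cv2.imwrite('pics/c4.png',crop(side,'side',210,165,100,65,7))
E
```

```text
[ 0.60368194 -0.22796757  0.036     ] [ 0.60139998 -0.23369564  0.036     ]
[ 0.49506331 -0.2376781   0.036     ] [0.48359121 0.15749693 0.105     ] [0.48070184 0.13628102 0.105     ] [0.47965966 0.16260621 0.075     ]
```

View pics/c1.png

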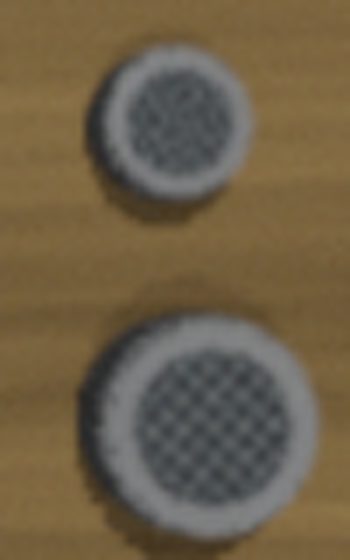

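View pics/c3.png

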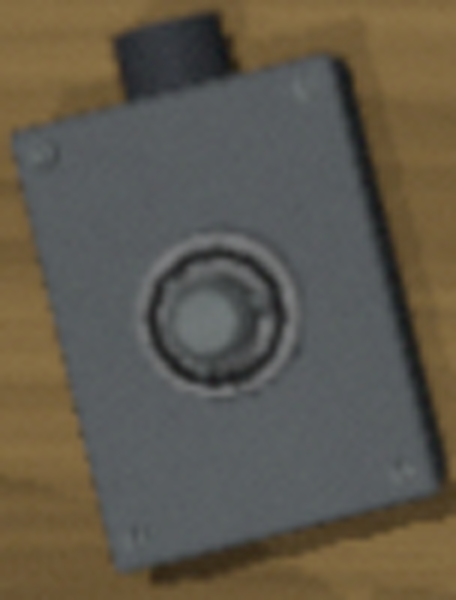

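View pics/c4.png

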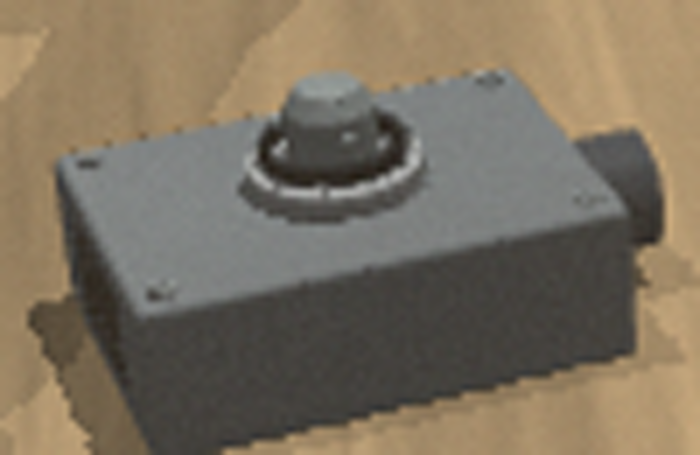

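View pics/c2.png

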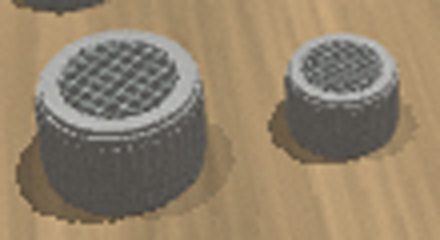

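```bash
python3 - <<'E'
from h import *
for n,uv,z in [('top',(405,206.86),.036),('side',(330.25,286.5),.036),('top',(251.2,257.1),.075),('top',(249.6,257.9),.105),('side',(257.6,177.1),.105),('side',(257.3,188.1),.075),
 ('top',(346.5,257.5),.014)]: print(n,uv,unproj(n,uv,z).round(4))
top=cv2.imread('pics/top0.png');side=cv2.imread('pics/side0.png')
G=(0,255,0);Rr=(0,0,255)
c=np.array([.6025,-.2295,.036]);s=np.array([.4815,.1605,.075])
L=[]
for n,im,b1,b2 in[('top',top,(385,190,40,40,10),(220,225,65,65,9)),('side',side,(305,265,50,50,8),(225,160,65,45,9))]:
    A=crop(im,n,*b1,curves=[(circ(c,.028),G)])
    B=crop(im,n,*b2,curves=[(circ(s,.034,120),G),(circ(s+[0,0,.03],.0125),Rr)])
    h=max(len(A),len(B));A,B=[cv2.copyMakeBorder(x,0,h-len(x),0,0,0) for x in(A,B)]
    cv2.imwrite(f'pics/o_{n}.png',cv2.resize(np.hstack([A,B]),None,fx=.8,fy=.8))
E
```

```text
top (405, 206.86) [ 0.604  -0.2293  0.036 ]
side (330.25, 286.5) [ 0.6012 -0.2321  0.036 ]
top (251.2, 257.1) [0.4819 0.1621 0.075 ]
top (249.6, 257.9) [0.4827 0.1608 0.105 ]
side (257.6, 177.1) [0.4822 0.1595 0.105 ]
side (257.3, 188.1) [0.4786 0.155  0.075 ]
top (346.5, 257.5) [ 0.4733 -0.0775  0.014 ]
```

View pics/o_top.png

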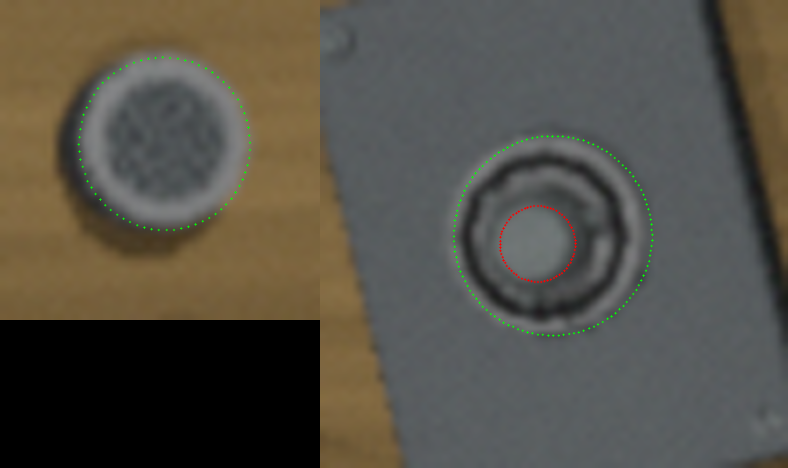

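View pics/o_side.png

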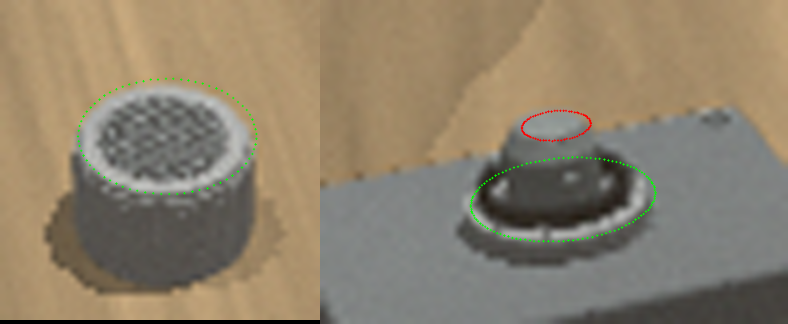

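```bash
python3 - <<'E'
from h import *
top=cv2.imread('pics/top0.png');side=cv2.imread('pics/side0.png')
s=np.array([.4818,.1603,.075])
for n,uv in[('side',(249.9,185.5)),('side',(259.3,184.3)),('side',(264.3,185.1)),('top',(258.8,258.8))]:
    d=unproj(n,uv,.090)-s; print(n,uv,d[:2].round(4),np.hypot(*d[:2]).round(4),np.degrees(np.arctan2(d[1],d[0])).round(1))
out=[]
for n,im,b in[('top',top,(235,242,32,32)),('side',side,(241,168,32,32))]:
    A=crop(im,n,*b,12); A=cv2.convertScaleAbs(A,alpha=1.6,beta=-10)
    B=A.copy()
    for a in range(0,360,15):
        p=s+[.023*np.cos(np.radians(a)),.023*np.sin(np.radians(a)),.015]
        q=((proj(n,p)[0]-b[:2]+.5)*12-.5).astype(int); cv2.circle(B,tuple(map(int,q)),2,(0,255,0) if a%120 else (0,0,255),-1)
        if a%30==0: cv2.putText(B,str(a),tuple(map(int,q)),0,.35,(0,255,255))
    out.append(np.hstack([A,B]))
cv2.imwrite('pics/pins.png',cv2.resize(np.vstack(out),(598,598)))
E
```

```text
side (249.9, 185.5) [-0.0218 -0.0159] 0.027 -143.9
side (259.3, 184.3) [ 0.0028 -0.0139] 0.0142 -78.5
side (264.3, 185.1) [ 0.0155 -0.0213] 0.0263 -54.0
top (258.8, 258.8) [-0.0028 -0.0192] 0.0194 -98.3
```

View pics/pins.png

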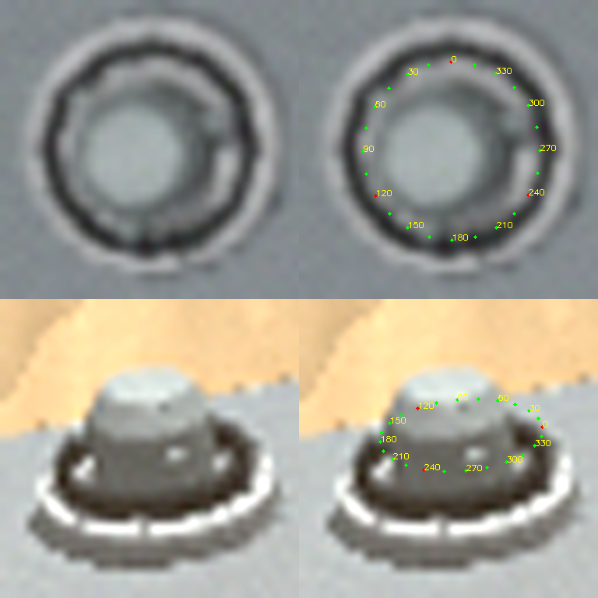

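Candidates for the cell: the small knurled cylinder at top px (405,207) / side px (330,287), and the large one at top px (409,249) / side px (275,297). The plain ring at (346,257) has no gauze. The small one measures about 56 mm across, so it is the target, and the crop confirms its knurled side and gauze top. I put it at about (0.6025, -0.2305) and the spigot axis at about (0.4818, 0.1603).

The pin angles are not clear in the pictures, and the grooves are hidden anyway, so I will search by turning.

jog_arm(travel=[[0,0,0],[0,0,0],[0,0,0],[0,0,0],[0,0,0],[0,0,0],[0,0,0],[0,0,0],[0,0,0],[0,0,0],[0,0,0],[0,0,0]], turn=[[0,0,0.93],[0,0,0.93],[0,0,0.93],[0,0,0.93],[0,0,0.93],[0,0,0.93],[0,0,0.93],[0,0,0.93],[0,0,0.93],[0,0,0.93],[0,0,0.93],[0,0,0.93]], fingers=1)

```text
time_s: 1.1
ee_pos: [0.2535, 0.5982, 0.247]
tcp_rot: [-180.0, 0.1, 89.8]
ft_force: [-0.7, 0.1, -0.1]
finger_gap: 0.0869
```

```bash
python3 -c "
from h import *
s=readout.read_state();print(s['joints'].round(1),s['tcp_rot'],s['ee_pos'])"
```

```text
[-80.1  19.2  11.9  84.4  -4.   76.9 -68.2] [-1.79980546e+02  5.24127010e-02  8.98005942e+01] [0.25345156 0.59824245 0.24702358]
```

jog_arm(travel=[[-0.92,0.39,0],[-0.92,0.39,0],[-0.92,0.39,0],[-0.92,0.39,0],[-0.92,0.39,0],[-0.92,0.39,0],[-0.92,0.39,0],[-0.92,0.39,0],[-0.92,0.39,0],[-0.92,0.39,0],[-0.92,0.39,0],[-0.92,0.39,0],[-0.92,0.39,0],[-0.92,0.39,0],[-0.92,0.39,0]], turn=[[0,0,0],[0,0,0],[0,0,0],[0,0,0],[0,0,0],[0,0,0],[0,0,0],[0,0,0],[0,0,0],[0,0,0],[0,0,0],[0,0,0],[0,0,0],[0,0,0],[0,0,0]])

```text
time_s: 2.35
ee_pos: [0.4298, 0.1831, 0.2474]
tcp_rot: [-180.0, -0.0, 90.1]
ft_force: [0.4, 0.1, -0.3]
finger_gap: 0.087
```

jog_arm(travel=[[-0.92,0.39,0],[-0.92,0.39,0],[-0.92,0.39,0],[-0.92,0.39,0],[-0.92,0.39,0],[-0.92,0.39,0],[-0.92,0.39,0],[-0.92,0.39,0],[-0.92,0.39,0],[-0.92,0.39,0],[-0.92,0.39,0],[-0.92,0.39,0],[-0.92,0.39,0],[-0.92,0.39,0],[-0.92,0.39,0]], turn=[[0,0,0],[0,0,0],[0,0,0],[0,0,0],[0,0,0],[0,0,0],[0,0,0],[0,0,0],[0,0,0],[0,0,0],[0,0,0],[0,0,0],[0,0,0],[0,0,0],[0,0,0]])

```text
time_s: 3.6
ee_pos: [0.606, -0.2302, 0.2469]
tcp_rot: [-179.9, -0.0, 90.1]
ft_force: [0.8, -0.1, 0.7]
finger_gap: 0.0868
```

jog_arm(travel=[[0,0,0],[0,0,0],[0,0,0],[0,0,0],[0,0,0],[0,0,0],[0,0,0],[0,0,0],[0,0,0],[0,0,0],[0,0,0],[0,0,0],[0,0,0],[0,0,0],[0,0,0],[0,0,0]], turn=[[0,0,1],[0,0,1],[0,0,1],[0,0,1],[0,0,1],[0,0,1],[0,0,1],[0,0,1],[0,0,1],[0,0,1],[0,0,1],[0,0,1],[0,0,1],[0,0,1],[0,0,1],[0,0,0]])

```text
time_s: 4.93
ee_pos: [0.6056, -0.2287, 0.247]
tcp_rot: [180.0, 0.1, -0.2]
ft_force: [-0.1, 0.6, -0.2]
finger_gap: 0.0871
```

```bash
python3 -c "
from h import *
s=readout.read_state();print(s['time_s'],s['joints'].round(1),s['tcp_rot'],s['ee_pos'],s['ft_force'])
for n in('side','top'): cv2.imwrite('pics/%s1.png'%n,imaging.snapshot(n)[:,:,::-1])
a=cv2.imread('pics/side1.png')[150:350,180:460];cv2.imwrite('pics/s1c.png',cv2.resize(a,None,fx=2.5,fy=2.5))
"
```

```text
4.9333 [-30.   33.6  69.8  86.6 -31.6  81.9 -49. ] [ 1.79987142e+02  6.30808491e-02 -1.87890275e-01] [ 0.60564248 -0.22873298  0.24698288] [-0.05353318  0.57252223 -0.19880396]
```

View pics/s1c.png

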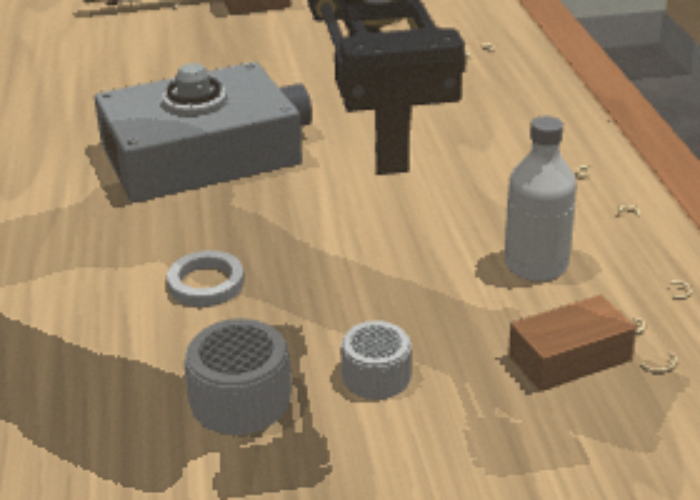

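jog_arm(travel=[[-0.1,0.06,0.8],[0,0,0.8],[0,0,0.8],[0,0,0.8],[0,0,0]], turn=[[0,0,0],[0,0,0],[0,0,0],[0,0,0],[0,0,0]])

```text
time_s: 5.45
ee_pos: [0.6008, -0.2294, 0.1472]
tcp_rot: [-179.9, 0.3, 0.3]
ft_force: [-2.0, 0.2, -0.8]
finger_gap: 0.0872
```

```bash
python3 -c "
from h import *
s=readout.read_state();print(s['time_s'],s['joints'].round(1),s['tcp_rot'],s['ee_pos'],s['ft_force'])
for n in('side','top'): cv2.imwrite('pics/%s2.png'%n,imaging.snapshot(n)[:,:,::-1])
a=cv2.imread('pics/side2.png')[220:340,250:420];b=cv2.imread('pics/top2.png')[160:280,340:480]
cv2.imwrite('pics/s2c.png',np.vstack([cv2.resize(a,(600,423)),]));cv2.imwrite('pics/t2c.png',cv2.resize(b,None,fx=4,fy=4))
"
```

```text
5.45 [-28.3  37.5  65.6  93.8 -35.4  72.7 -45.5] [-179.86081181    0.32074162    0.27191741] [ 0.60077162 -0.22935095  0.14717471] [-1.97035026  0.16711689 -0.76439006]
```

View pics/s2c.png

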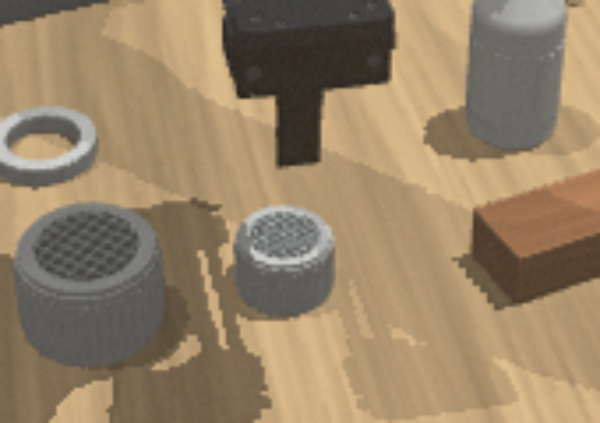

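View pics/t2c.png

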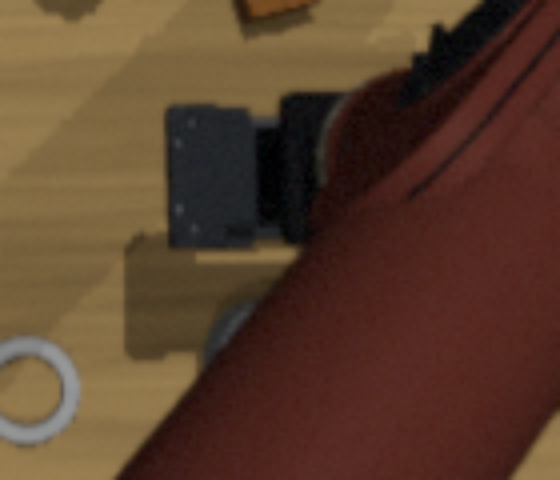

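View pics/side2.png

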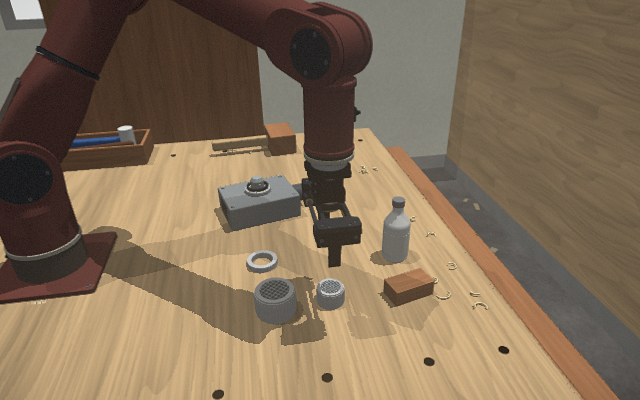

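jog_arm(travel=[[0,0.03,0.6],[0,0,0.6],[0,0,0.6],[0,0,0.6],[0,0,0.6],[0,0,0.4],[0,0,0.3],[0,0,0],[0,0,0]], turn=[[0,0,0],[0,0,0],[0,0,0],[0,0,0],[0,0,0],[0,0,0],[0,0,0],[0,0,0],[0,0,0]])

```text
time_s: 6.3
ee_pos: [0.6031, -0.2321, 0.0414]
tcp_rot: [180.0, -0.0, 0.1]
ft_force: [0.2, -0.0, 0.6]
finger_gap: 0.0873
```

```bash
python3 -c "
from h import *
s=readout.read_state();print(s['time_s'],s['joints'].round(1),s['tcp_rot'],s['ee_pos'],s['ft_force'])
for n in('side',): cv2.imwrite('pics/%s3.png'%n,imaging.snapshot(n)[:,:,::-1])
a=cv2.imread('pics/side3.png')[220:340,250:420]
cv2.imwrite('pics/s3c.png',np.vstack([cv2.resize(a,(600,423)),]))
"
```

```text
6.3 [-24.6  43.4  59.5  98.3 -41.6  63.2 -41.8] [ 1.79979029e+02 -3.76920735e-02  9.60919540e-02] [ 0.60309755 -0.23209433  0.04143982] [ 0.16501996 -0.01465344  0.64684642]
```

View pics/s3c.png

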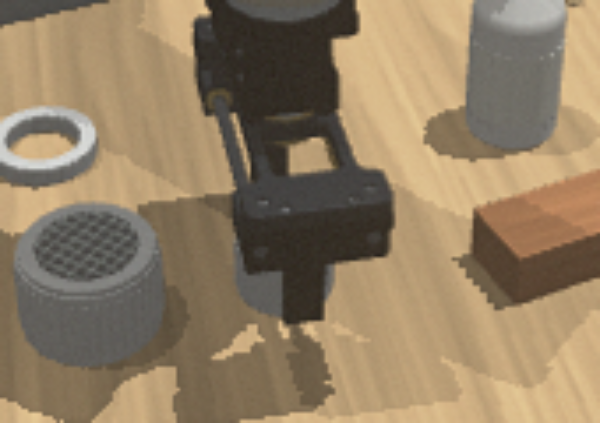

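```bash
python3 -c "
from h import *
for y in(.0435,.0585):
  q=proj('side',[.6031,-.2321-y,.0164])[0]; print(y,(q-[250,220])*600/170)
for x,y in((.6025,-.2305),(.6012,-.2321),(.604,-.2293)):
  print((proj('side',[x,y,.036])[0]-[250,220])*600/170)
"
```

```text
0.0435 [301.78502988 312.14464073]
0.0585 [307.29059431 330.84486366]
[284.94532626 232.65390029]
[283.23925443 234.72584541]
[287.12368551 230.99026455]
```

jog_arm(travel=[[0,0,0.2],[0,0,0.15],[0,0,0]], turn=[[0,0,0],[0,0,0],[0,0,0]])

```text
time_s: 6.6
ee_pos: [0.6025, -0.2315, 0.0294]
tcp_rot: [-180.0, 0.0, 0.1]
ft_force: [-0.3, 0.3, -0.0]
finger_gap: 0.0867
```

jog_arm(travel=[[0,0,0],[0,0,0],[0,0,0],[0,0,0],[0,0,0],[0,0,0],[0,0,0],[0,0,0]], turn=[[0,0,0],[0,0,0],[0,0,0],[0,0,0],[0,0,0],[0,0,0],[0,0,0],[0,0,0]], fingers=-1, newtons=30)

```text
time_s: 7.27
ee_pos: [0.6027, -0.2318, 0.0302]
tcp_rot: [180.0, -0.0, 0.1]
ft_force: [0.2, -0.9, -0.7]
finger_gap: 0.0561
```

```bash
python3 -c "
from h import *
s=readout.read_state();print(s['time_s'],s['joints'].round(1),s['tcp_rot'],s['ee_pos'],s['ft_force'],s['finger_gap'])
"
```

```text
7.2667 [-24.2  44.1  58.8  98.7 -42.2  62.3 -41.4] [ 1.79996417e+02 -7.63882147e-03  7.24870957e-02] [ 0.60272519 -0.23183058  0.03016459] [ 0.15016247 -0.85835587 -0.6825216 ] 0.05609475655411415
```

jog_arm(travel=[[0,0,-0.3],[0,0,-0.6],[0,0,-0.9],[0,0,-0.9],[0,0,-0.9],[0,0,-0.9],[0,0,-0.6],[0,0,-0.2],[0,0,0],[0,0,0],[0,0,0],[0,0,0],[0,0,0],[0,0,0],[0,0,0]], turn=[[0,0,0],[0,0,0],[0,0,0],[0,0,0],[0,0,0],[0,0,0],[0,0,-0.5],[0,0,-0.9],[0,0,-0.9],[0,0,-0.9],[0,0,-0.9],[0,0,-0.9],[0,0,-0.9],[0,0,-0.77],[0,0,0]])

```text
time_s: 8.52
ee_pos: [0.6024, -0.232, 0.1897]
tcp_rot: [180.0, -0.0, 40.3]
ft_force: [0.3, -0.3, -1.9]
finger_gap: 0.0559
```

```bash
python3 -c "
from h import *
s=readout.read_state();print(s['time_s'],s['joints'].round(1),s['tcp_rot'],s['ee_pos'],s['ft_force'],s['finger_gap'])
p=np.radians(s['tcp_rot'][2]);d=np.array([.4818,.1603])-s['ee_pos'][:2]
print((d@[np.cos(p),np.sin(p)])/.03,(d@[np.sin(p),-np.cos(p)])/.03)
"
```

```text
8.5167 [-24.7  30.4  58.6  91.  -26.8  73.8 -11.8] [ 1.79996071e+02 -2.77243404e-02  4.02811469e+01] [ 0.60240022 -0.2320405   0.18972037] [ 0.26786645 -0.3234498  -1.91953937] 0.05585815875368843
5.388657296954537 -12.576062631078464
```

jog_arm(travel=[[0.16,-0.44,0],[0.36,-0.84,0],[0.36,-0.84,0],[0.36,-0.84,0],[0.36,-0.84,0],[0.36,-0.84,0],[0.36,-0.84,0],[0.36,-0.84,0],[0.36,-0.84,0],[0.36,-0.84,0],[0.36,-0.84,0],[0.36,-0.84,0],[0.36,-0.84,0],[0.36,-0.84,0],[0.36,-0.84,0],[0.18,-0.38,0],[0,0,0],[0,0,0]], turn=[[0,0,0],[0,0,0],[0,0,0],[0,0,0],[0,0,0],[0,0,0],[0,0,0],[0,0,0],[0,0,0],[0,0,0],[0,0,0],[0,0,0],[0,0,0],[0,0,0],[0,0,0],[0,0,0],[0,0,0],[0,0,0]])

```text
time_s: 10.02
ee_pos: [0.4831, 0.1607, 0.1891]
tcp_rot: [180.0, 0.0, 40.1]
ft_force: [0.2, -1.4, -1.9]
finger_gap: 0.0558
```

```bash
python3 -c "
from h import *
s=readout.read_state();print(s['time_s'],s['joints'].round(1),s['tcp_rot'],s['ee_pos'],s['ft_force'],s['wrist_torque'],s['finger_gap'])
for n in('side','top'): cv2.imwrite('pics/%s4.png'%n,imaging.snapshot(n)[:,:,::-1])
cu=[(circ((.4818,.1603,z),.028,120),(0,255,0)) for z in (s['ee_pos'][2]-.030+.036,s['ee_pos'][2]-.03)]
cu+=[(circ((.4818,.1603,.105),.0125),(0,0,255))]
cv2.imwrite('pics/s4c.png',crop(cv2.imread('pics/side4.png'),'side',215,100,95,120,5,cu))
cv2.imwrite('pics/t4c.png',crop(cv2.imread('pics/top4.png'),'top',200,200,110,110,5))
"
```

```text
10.0167 [-84.9   8.1  67.4 110.   -8.1  67.1 -64.5] [1.79993702e+02 1.37832027e-02 4.00560396e+01] [0.48306602 0.16069626 0.18913903] [ 0.20686965 -1.36801701 -1.86506458] [-0.12422161  0.15659489  0.03049314] 0.055824110321520605
```

View pics/s4c.png

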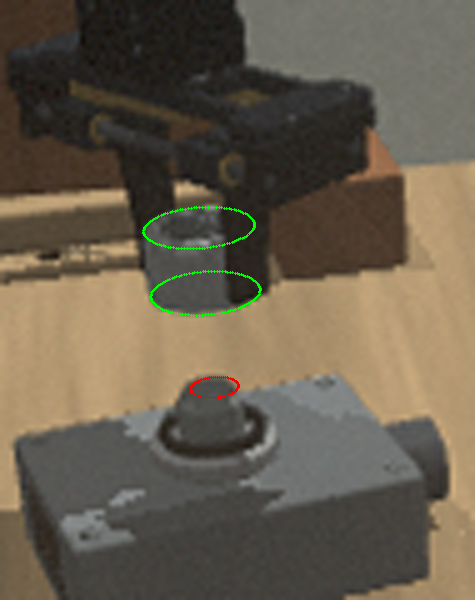

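View pics/t4c.png

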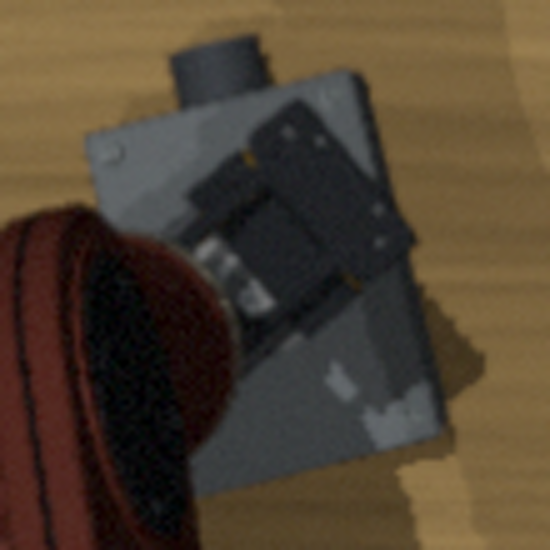

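jog_arm(travel=[[-0.04,-0.02,0.5],[0,0,0.5],[0,0,0.4],[0,0,0.3],[0,0,0.2],[0,0,0],[0,0,0]], turn=[[0,0,0],[0,0,0],[0,0,0],[0,0,0],[0,0,0],[0,0,0],[0,0,0]])

```text
time_s: 10.7
ee_pos: [0.482, 0.16, 0.1322]
tcp_rot: [180.0, 0.0, 40.0]
ft_force: [-0.6, -0.1, 0.2]
finger_gap: 0.0557
```

```bash
python3 -c "
from h import *
s=readout.read_state();print(s['time_s'],s['joints'].round(1),s['tcp_rot'],s['ee_pos'],s['ft_force'],s['wrist_torque'],s['finger_gap'])
for n in('side',): cv2.imwrite('pics/%s5.png'%n,imaging.snapshot(n)[:,:,::-1])
cv2.imwrite('pics/s5c.png',crop(cv2.imread('pics/side5.png'),'side',215,110,95,110,5))
"
```

```text
10.7 [-80.   14.1  64.4 113.8 -14.6  60.8 -59. ] [1.79970925e+02 2.15269191e-02 4.00373315e+01] [0.48204029 0.16004172 0.13218469] [-0.56082826 -0.09814487  0.16680249] [-0.07283173  0.11114967  0.04419345] 0.055735937423009495
```

View pics/s5c.png

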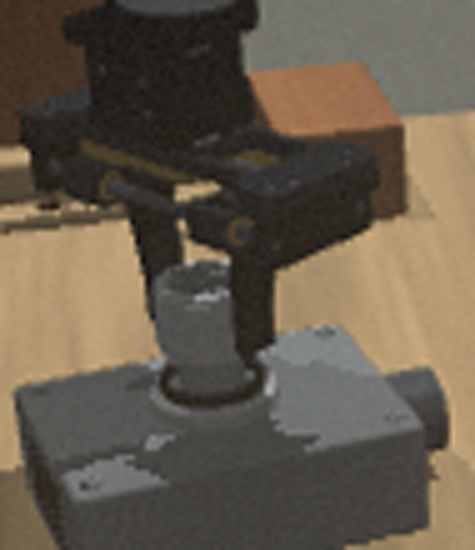

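jog_arm(travel=[[0,0,0.1],[0,0,0.1],[0,0,0],[0,0,0]], turn=[[0,0,0],[0,0,0],[0,0,0],[0,0,0]])

```text
time_s: 11.08
ee_pos: [0.4817, 0.1606, 0.126]
tcp_rot: [-180.0, 0.0, 40.1]
ft_force: [-0.2, -0.2, -0.8]
finger_gap: 0.056
```

jog_arm(travel=[[0,0,0.06],[0,0,0.06],[0,0,0],[0,0,0]], turn=[[0,0,0],[0,0,0],[0,0,0],[0,0,0]])

```text
time_s: 11.42
ee_pos: [0.482, 0.1607, 0.1228]
tcp_rot: [-180.0, -0.0, 40.1]
ft_force: [-1.3, 0.0, 5.1]
finger_gap: 0.0559
```

jog_arm(travel=[[0,0,0.02],[0,0,0],[0,0,0],[0,0,0]], turn=[[0,0,-0.33],[0,0,-0.33],[0,0,-0.33],[0,0,-0.33]])

```text
time_s: 11.75
ee_pos: [0.4822, 0.1611, 0.1225]
tcp_rot: [-180.0, -0.1, 48.1]
ft_force: [-2.9, 1.1, 8.7]
finger_gap: 0.0558
```

jog_arm(travel=[[0,0,0],[0,0,0],[0,0,0],[0,0,0]], turn=[[0,0,-0.33],[0,0,-0.33],[0,0,-0.33],[0,0,-0.33]])

```text
time_s: 12.08
ee_pos: [0.4823, 0.1615, 0.1227]
tcp_rot: [-180.0, -0.1, 56.0]
ft_force: [-2.9, 2.1, 9.0]
finger_gap: 0.0559
```

jog_arm(travel=[[0,0,0],[0,0,0],[0,0,0],[0,0,0]], turn=[[0,0,-0.33],[0,0,-0.33],[0,0,-0.33],[0,0,-0.33]])

```text
time_s: 12.42
ee_pos: [0.4822, 0.1617, 0.1227]
tcp_rot: [-180.0, -0.1, 64.0]
ft_force: [-3.3, 2.7, 9.3]
finger_gap: 0.0558
```

```bash
python3 -c "
from h import *
s=readout.read_state();print(s['time_s'],s['joints'].round(1),s['tcp_rot'],s['ee_pos'],s['ft_force'],s['wrist_torque'],s['finger_gap'])
"
```

```text
12.4167 [-75.1  13.3  58.4 114.2 -13.3  59.4 -36.6] [-1.79969414e+02 -1.15954473e-01  6.39713396e+01] [0.48215312 0.16173791 0.12268818] [-3.3012981   2.72023851  9.28250606] [ 0.53484876  0.96768412 -0.24866483] 0.0558160455118247
```

jog_arm(travel=[[0,-0.02,0],[0,0,0],[0,0,0],[0,0,0]], turn=[[0,0,-0.33],[0,0,-0.33],[0,0,-0.33],[0,0,-0.33]])

```text
time_s: 12.75
ee_pos: [0.4819, 0.1618, 0.1227]
tcp_rot: [180.0, -0.1, 71.9]
ft_force: [-2.1, 2.2, 8.0]
finger_gap: 0.0558
```

jog_arm(travel=[[0,0,0],[0,0,0],[0,0,0],[0,0,0]], turn=[[0,0,-0.33],[0,0,-0.33],[0,0,-0.33],[0,0,-0.33]])

```text
time_s: 13.08
ee_pos: [0.4817, 0.1619, 0.1227]
tcp_rot: [180.0, -0.1, 79.8]
ft_force: [-1.1, 1.1, 9.0]
finger_gap: 0.056
```

jog_arm(travel=[[0,0,0],[0,0,0],[0,0,0],[0,0,0]], turn=[[0,0,-0.33],[0,0,-0.33],[0,0,-0.33],[0,0,-0.33]])

```text
time_s: 13.42
ee_pos: [0.4817, 0.1617, 0.1227]
tcp_rot: [180.0, -0.1, 87.7]
ft_force: [-3.1, 0.8, 9.5]
finger_gap: 0.0558
```

jog_arm(travel=[[0,0,0],[0,0,0],[0,0,0],[0,0,0]], turn=[[0,0,-0.33],[0,0,-0.33],[0,0,-0.33],[0,0,-0.33]])

```text
time_s: 13.75
ee_pos: [0.4816, 0.1618, 0.1227]
tcp_rot: [180.0, -0.1, 95.6]
ft_force: [-3.2, 2.0, 9.2]
finger_gap: 0.0558
```

jog_arm(travel=[[0,0,0],[0,0,0],[0,0,0],[0,0,0]], turn=[[0,0,-0.33],[0,0,-0.33],[0,0,-0.33],[0,0,-0.33]])

```text
time_s: 14.08
ee_pos: [0.4816, 0.1617, 0.1227]
tcp_rot: [180.0, -0.1, 103.6]
ft_force: [-3.4, 1.4, 10.2]
finger_gap: 0.0562
```

```bash
python3 -c "
from h import *
s=readout.read_state();print(s['time_s'],s['joints'].round(1),s['tcp_rot'],s['ee_pos'],s['ft_force'],s['wrist_torque'],s['finger_gap'])
"
```

```text
14.0833 [-69.3  11.5  51.1 114.1 -10.5  59.1   0.2] [ 1.79959533e+02 -9.03563214e-02  1.03560344e+02] [0.48157106 0.16169836 0.12267951] [-3.42120805  1.358691   10.18203921] [ 0.2749556   0.87846419 -0.20337689] 0.05615830998783831
```

jog_arm(travel=[[0,-0.02,0],[0,0,0],[0,0,0],[0,0,0]], turn=[[0,0,-0.33],[0,0,-0.33],[0,0,-0.33],[0,0,-0.33]])

```text
time_s: 14.42
ee_pos: [0.4814, 0.1615, 0.1227]
tcp_rot: [179.9, -0.1, 111.5]
ft_force: [-2.0, 0.7, 6.2]
finger_gap: 0.0559
```

jog_arm(travel=[[0,0,0],[0,0,0],[0,0,0],[0,0,0]], turn=[[0,0,-0.33],[0,0,-0.33],[0,0,-0.33],[0,0,-0.33]])

```text
time_s: 14.75
ee_pos: [0.4812, 0.1613, 0.1226]
tcp_rot: [179.9, -0.0, 119.4]
ft_force: [-2.2, 1.1, 8.3]
finger_gap: 0.0555
```

jog_arm(travel=[[0,0,0],[0,0,0],[0,0,0],[0,0,0]], turn=[[0,0,-0.33],[0,0,-0.33],[0,0,-0.33],[0,0,-0.33]])

```text
time_s: 15.08
ee_pos: [0.4813, 0.1616, 0.1226]
tcp_rot: [179.9, -0.0, 127.3]
ft_force: [-0.8, 2.1, 5.0]
finger_gap: 0.0559
```

jog_arm(travel=[[0,0,0.02],[0,0,0],[0,0,0],[0,0,0]], turn=[[0,0,-0.33],[0,0,-0.33],[0,0,-0.33],[0,0,-0.33]])

```text
time_s: 15.42
ee_pos: [0.481, 0.161, 0.1215]
tcp_rot: [180.0, 0.0, 135.2]
ft_force: [0.1, 0.5, -0.6]
finger_gap: 0.0557
```

jog_arm(travel=[[0,0,0],[0,0,0],[0,0,0],[0,0,0]], turn=[[0,0,-0.33],[0,0,-0.33],[0,0,-0.33],[0,0,-0.33]])

```text
time_s: 15.75
ee_pos: [0.4806, 0.1606, 0.1211]
tcp_rot: [-180.0, -0.0, 143.1]
ft_force: [0.6, -0.6, -1.0]
finger_gap: 0.056
```

```bash
python3 -c "
from h import *
s=readout.read_state();print(s['time_s'],s['joints'].round(1),s['tcp_rot'],s['ee_pos'],s['ft_force'],s['wrist_torque'],s['finger_gap'])
"
```

```text
15.75 [-64.3  10.5  45.1 114.1  -8.7  58.8  38.1] [-1.79992243e+02 -2.89769909e-03  1.43148240e+02] [0.48062328 0.16064319 0.12110571] [ 0.56981941 -0.56096473 -1.03373731] [-0.01144669 -0.02403573  0.0076758 ] 0.05601880944232149
```

jog_arm(travel=[[0,0,0.05],[0,0,0.05],[0,0,0],[0,0,0]], turn=[[0,0,0.2],[0,0,0.2],[0,0,0],[0,0,0]])

```text
time_s: 16.08
ee_pos: [0.4806, 0.1606, 0.1181]
tcp_rot: [-180.0, 0.0, 140.6]
ft_force: [-0.0, -0.1, -2.0]
finger_gap: 0.0558
```

```bash
python3 -c "
from h import *
s=readout.read_state();print(s['time_s'],s['joints'].round(1),s['tcp_rot'],s['ee_pos'],s['ft_force'],s['wrist_torque'],s['finger_gap'])
"
```

```text
16.0833 [-64.5  10.8  45.5 114.3  -9.   58.4  35.8] [-1.79977586e+02  1.58511847e-03  1.40591716e+02] [0.48057927 0.16061499 0.11806629] [-0.03408309 -0.13091003 -1.98826325] [-0.01182832  0.00517384  0.02295083] 0.05584248801799418
```

Free fall past the pins (z 0.118, no reaction). Now the drop to the seal.

jog_arm(travel=[[0,0,0.06],[0,0,0.06],[0,0,0.05],[0,0,0],[0,0,0]], turn=[[0,0,0],[0,0,0],[0,0,0],[0,0,0],[0,0,0]])

```text
time_s: 16.5
ee_pos: [0.4806, 0.1607, 0.1131]
tcp_rot: [-180.0, -0.0, 140.6]
ft_force: [0.1, -0.4, -1.6]
finger_gap: 0.0558
```

jog_arm(travel=[[0,0,0.06],[0,0,0.06],[0,0,0.06],[0,0,0],[0,0,0]], turn=[[0,0,0],[0,0,0],[0,0,0],[0,0,0],[0,0,0]])

```text
time_s: 16.92
ee_pos: [0.4807, 0.1607, 0.1078]
tcp_rot: [180.0, 0.0, 140.7]
ft_force: [-1.6, 0.1, 4.4]
finger_gap: 0.0553
```

jog_arm(travel=[[0,0,0.05],[0,0,0.05],[0,0,0],[0,0,0]], turn=[[0,0,0],[0,0,0],[0,0,0],[0,0,0]])

```text
time_s: 17.25
ee_pos: [0.4807, 0.1607, 0.105]
tcp_rot: [180.0, -0.0, 140.6]
ft_force: [-2.1, -0.9, 6.6]
finger_gap: 0.0557
```

jog_arm(travel=[[0,0,0.04],[0,0,0.04],[0,0,0],[0,0,0]], turn=[[0,0,0],[0,0,0],[0,0,0],[0,0,0]])

```text
time_s: 17.58
ee_pos: [0.4809, 0.1606, 0.1045]
tcp_rot: [180.0, -0.1, 140.6]
ft_force: [-13.9, -4.2, 36.0]
finger_gap: 0.0562
```

jog_arm(travel=[[0,0,-0.03],[0,0,0],[0,0,0],[0,0,0]], turn=[[0,0,0],[0,0,0],[0,0,0],[0,0,0]], newtons=40)

```text
time_s: 17.92
ee_pos: [0.4809, 0.1606, 0.1045]
tcp_rot: [180.0, -0.0, 140.6]
ft_force: [-7.8, -2.6, 22.9]
finger_gap: 0.0556
```

```bash
python3 -c "
from h import *
s=readout.read_state();print(s['time_s'],s['joints'].round(1),s['tcp_rot'],s['ee_pos'],s['ft_force'],s['wrist_torque'],s['finger_gap'])
for n in('side','top'): cv2.imwrite('pics/%s6.png'%n,imaging.snapshot(n)[:,:,::-1])
cu=[(circ((.4815,.1605,.111),.028,120),(0,255,0))]
cv2.imwrite('pics/s6c.png',np.hstack([crop(cv2.imread('pics/side6.png'),'side',225,140,75,90,5,c) for c in ([],cu)]))
"
```

```text
17.9167 [-63.8  12.2  45.1 115.  -10.3  56.8  37. ] [ 1.79976574e+02 -4.80206273e-02  1.40632327e+02] [0.48088052 0.16064807 0.1045445 ] [-7.81701226 -2.6029202  22.90131833] [-0.88790978  1.91600228 -0.04558893] 0.05558951169480788
```

View pics/s6c.png

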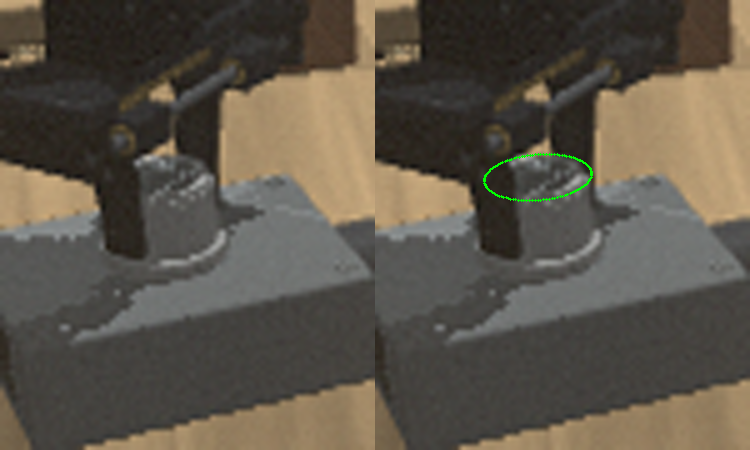

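View pics/side6.png

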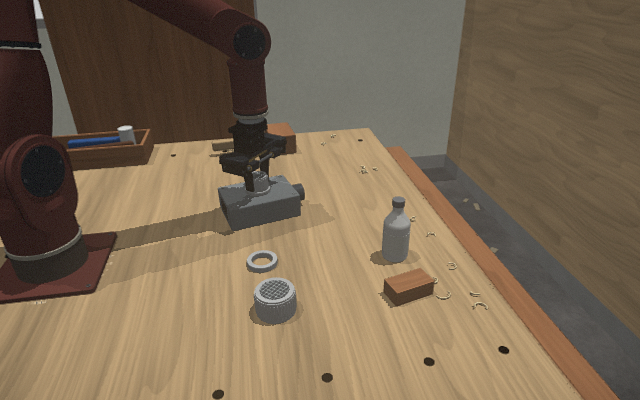

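The picture shows the cell sitting on the flange, with its top rim on the overlay drawn for z = 0.111 (crop px ~(165,175)). The bystanders have not moved. One short hold to check it is steady, then I hand in.

jog_arm(travel=[[0,0,0],[0,0,0],[0,0,0],[0,0,0],[0,0,0],[0,0,0]], turn=[[0,0,0],[0,0,0],[0,0,0],[0,0,0],[0,0,0],[0,0,0]])

```text
time_s: 18.52
ee_pos: [0.4809, 0.1606, 0.1045]
tcp_rot: [180.0, -0.0, 140.6]
ft_force: [-8.7, -3.3, 21.7]
finger_gap: 0.0559
```

```bash
python3 -c "
from h import *
from workcell import workorder
s=readout.read_state();print(s['time_s'],s['ee_pos'],s['ft_force'],s['finger_gap'])
if abs(s['ee_pos'][2]-.1045)<.001 and 8<s['ft_force'][2]<36: print(workorder.close_job())
"
```

```text
18.5167 [0.48088295 0.16059845 0.10454104] [-8.72371465 -3.34441505 21.70386321] 0.055949617915784414
the job is handed in; nothing more can be done
None
```

The small knurled filter cell is on the spigot, pushed fully home against its seal, and I handed the job in at 18.5 s with the gripper still holding and pressing it.

- **Fit:** I turned the cell about 95° on the pins, pressing with about 7–12 N, and it dropped over them at a yaw of roughly 130–135°. It then fell freely for about 10 mm, and I pushed it the last 8 mm against the seal spring.
- **Last checks:** the gripper came to a hard stop 18 mm below where the cell rested on the pins, which matches the drop to fully home. The side picture shows the cell on the flange. At hand-in the height was steady, the hold-down force was about 22 N, and the gripper opening was 56 mm. The bottle, offcut, ring and larger cell look undisturbed.
- **Did not go cleanly:**
  - The pin angles could not be read from the pictures, so I found the match by turning alone.
  - The force briefly peaked at 36 N on reaching the flange, and I backed it off.
  - A side load of about 9 N remained at the end.

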